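# Load the parts-cleaner lift

### The arm

A 7-joint arm with a two-finger parallel gripper is mounted at the origin on the work surface. World frame = base frame: x ahead of the robot, y to its left, z up, the work surface at z = 0. Lengths are in m, angles in rad, forces in N, time in s.
With the tool pointing down it reaches from about 0.4 to 0.85 m from the base axis. Payload 4.5 kg.
Tool frame: the origin (TCP) lies midway between the tips of the shut fingers; the grasp point (between the pads) lies behind it (r.grip_point_offset is the z of the grasp point in the tool frame, in m); z points along the fingers, y is the line along which they close (so a half turn about z gives the same grasp; the last joint's range is limited). The gripper opens to 88 mm and grips with 3 to 60 N. Pads are 18 mm wide; open, the fingers measure 123 mm over their backs; the gripper's body (75 mm by 187 mm) begins 45 mm behind the grasp point.
Start: joints at [-1.245, 0.689, -0.195, 1.565, 0.157, 0.902, -0.215], TCP at [0.18, 0.599, 0.217] pointing down, gripper open.
Joint ranges: [-3.01, 3.01], [-0.46, 2.08], [-1.47, 1.51], [0.13, 2.56], [-1, 4.14], [0.04, 2.09], [-2.66, 2.66]. Speed limits (rad/s): [2.57, 2.57, 3.14, 3.14, 3.14, 3.14, 3.14].

### API

Orientations are given as a unit quaternion [x, y, z, w].
In Python, from plant import r, optics, workorder gives the robot as it stands.
- The arm moves only by the shell command python3 -m creep 'ROWS' [FORCE]. ROWS is JSON, a list of rows, each an object of numbers: "grip": the gripper command: -1 is shut, 1 is fully open, values between are in proportion; "tx", "ty", "tz": the shift along the tool's x, y, z in cm; "spin": the turn about the tool's z in degrees. In form: [{"grip": .., "tx": .., "ty": .., "tz": .., "spin": ..}, ...]. A call has 1 to 8 rows; each row shifts and turns the commanded pose from where the row before left it, along the tool's axes as they then stand; what a row does not reach is not made up. A row lasts 1/12 s, in which the tool goes at most 41.7 mm and 7.16 degrees, less where a joint would pass 70% of its speed; a pose out of reach is approached as far as the arm can. A call with a gripper value outside its range is refused whole. The fingers move at their own pace and stop on an object; FORCE is the grip in N (left out, the last holds). Time passes only in rows, so rows that do not move let the fingers close. It gives the time, the measured TCP pose, the force, the opening and the grip force at its end, in the units of the state.
- r.get_state(): the state, without advancing time (a new reading comes with each control period).
- optics.snapshot(name): name is "scene" or "top" or "wrist"; returns (picture, depth): 420x560x3 uint8, red, green, blue; 420x560 float32, m along the optical axis (not along the pixel's ray), 0 where there is no reading.
- optics.get_calibration(name): a dict with "fx", "fy", "cx", "cy" (pixels), "D" ([k1, k2, p1, p2, k3] as OpenCV has them; the pictures are not rectified), "extrinsics" (4x4, takes a point from world to camera coordinates). Camera axes: x right, y down, z forward; pixel columns grow to the right and rows downward; lengths in m; the calibration is good to about 2 mm. A picture is of the moment at which its call begins: read the wrist's pose just before it. get_calibration takes no time and is no camera call; for the wrist camera it gives the pose at the moment of the call.
- workorder.finish_job(): hands the job in; it is judged then, once.
The state is a dict: "clock": time; "q": joint angles; "qd": joint speeds; "joint_torque": joint torques, N m; "tool_pos": TCP position; "eef_rot": TCP orientation; "contact_force": force on the tool from outside, world axes, zero at the start; "moment": the same for the moment, N m; "opening": opening from 0.0 (shut) to 1.0 (fully open); "finger_force": force on a finger pad.
Only numpy, scipy, OpenCV 4.12 (cv2) and the standard library are available. Lean on these libraries where they do the work, as an engineer would, in place of code of your own. Each camera call takes 0.05 s, during which the arm holds its last target. There are 200 camera calls.

### The job

Take the two steel parts, the hub and the gear, off the sloping drain rack and stand both upright, side by side, on the sprung deck of the parts cleaner. Then push the loaded deck down and hold it there until the spring catch snaps over its edge, and let go so that the deck stays down with both parts standing on it. Do not let a part fall, and leave the spanner, the jar and the wheel where they are.

Things in the scene. Friction and masses are not known exactly. Their poses are not given: they have to be found in the camera images.
- hub: Steel wheel hub, total height 74 mm: round flange 64 mm across and 14 mm thick, with a plain round stem 28 mm across rising 60 mm from its centre. About 0.25 kg (0.17 to 0.35). Origin: centre of the flange's underside; z runs up along the stem. It starts on the rack, leaning 30 degrees towards the robot's side.
- gear: Steel pinion gear, total height 74 mm: toothed disc 64 mm across and 20 mm thick, with a plain round stem 24 mm across rising 54 mm from its centre. About 0.25 kg (0.17 to 0.35). Origin: centre of the disc's underside; z runs up along the stem. It starts on the rack, leaning 30 degrees.
- rack: Fixed sheet-steel drain rack 250 mm wide (y). Board 120 mm long, sloping 30 degrees, low at -x (robot side), top centre 55 mm above the bench; a ledge on the low edge stands 10 mm out of it. Hub and gear stand square on the board against the ledge, 120 mm apart along y, either one on either side, stems leaning 30 degrees from vertical towards -x. Origin: on the bench under the board centre; z up.
- tank: Fixed grey parts cleaner, an open dry tank 150 mm (x) by 250 mm (y), rim 100 mm above the bench, walls 6 mm; to the left or the right of the rack. Origin: on the bench under its centre; z up. The catch is in the middle of its +x wall; guide and black knob reach at most 80 mm out beyond that wall, no higher than the rim.
- deck_top (a point): Centre of the top of the sprung deck, a flat perforated aluminium plate 120 mm (x) by 224 mm (y) that slides straight down inside the tank; z up, axes as the tank's. With the deck up and empty this point is 105 mm above the bench, 5 mm above the rim.
- deck (a joint): How far the deck is pushed down, m: 0 up, 0.040 bottom stop. A spring resists: about 1 N at 0, 12 N at 0.03, and the catch adds a few N while pushed aside; the parts' weight sinks the deck some mm but never latches it. From 0.028 down the catch can slide in over the deck's edge; hold it at 0.032 or more for half a second to be sure. Latched, the deck rests at about 0.027.
- catch (a joint): How far the spring catch bolt has been pushed outwards (tank's +x), in m: 0 fully in (home), up to 0.018. The deck's edge pushes the sloping nose aside on its way down by itself; the bolt need not be touched. Reads about 0 both before and after latching.
- catch_nose (a point): Tip of the catch's nose, on its flat underside, 78 mm above the bench; the nose is 20 mm wide (y), 18 mm high with a steep sloping top, and reaches 12 mm in over the deck's +x edge, at the middle of that edge (50 mm from the tank's centre line). Parts must stand clear of it.
- spanner: Bystander: steel spanner 170 mm long, lying on the bench. Origin at its underside.
- jar: Bystander: glass jar 64 mm across, 85 mm high. Origin: centre of its underside.
- wheel: Bystander: small tyred wheel 100 mm across, 45 mm thick, lying flat. Origin: centre of its underside.
Not all that is in view belongs to the job. Leave any blue, brown or pink look-alike of the gear alone.

How it is judged:
On the way, in this order (a step that is already met when the one before it is completed fails the run):
1. hub and gear both stand on the deck, not yet latched (x of hub in the frame of deck_top between -0.037 and 0.037 m and y of hub in the frame of deck_top between -0.087 and 0.087 m and z of hub in the frame of deck_top between -0.005 and 0.006 m and angle between each of hub, gear's own z axis and vertical below 0.15 rad and x of gear in the frame of deck_top between -0.037 and 0.037 m and y of gear in the frame of deck_top between -0.087 and 0.087 m and z of gear in the frame of deck_top between -0.005 and 0.006 m and value of joint deck below 0.022 m), for 0.04 s.
2. the deck is pushed down and the catch is in over its edge, both parts standing on it (x of hub in the frame of deck_top between -0.037 and 0.037 m and y of hub in the frame of deck_top between -0.087 and 0.087 m and z of hub in the frame of deck_top between -0.005 and 0.006 m and angle between each of hub, gear's own z axis and vertical below 0.15 rad and x of gear in the frame of deck_top between -0.037 and 0.037 m and y of gear in the frame of deck_top between -0.087 and 0.087 m and z of gear in the frame of deck_top between -0.005 and 0.006 m and value of joint deck above 0.024 m and value of joint catch below 0.004 m), for 0.2 s.
At the end, for the whole second after the job is handed in: Hub and gear stand upright (within 0.15 rad) and still on the deck, their undersides on it (-5 to +6 mm) and inside its outline (within 37 mm in x and 87 mm in y of its centre); the deck is held down more than 24 mm by the catch, whose bolt is within 4 mm of home; the robot has let go (all of step 2 and linear speed of each of hub, gear below 0.02 m/s); the robot touches nothing.
It fails at once if the hub is dropped (falls freely more than about 25 mm) (linear speed of hub above 0.7 m/s and contact force between the fingers and hub below 0.1 N).
It fails at once if the gear is dropped (falls freely more than about 25 mm) (linear speed of gear above 0.7 m/s and contact force between the fingers and gear below 0.1 N).
It fails at once if the spanner is moved more than 30 mm (distance of spanner from where it was at the start of the episode above 0.03 m).
It fails at once if the jar is moved more than 30 mm (distance of jar from where it was at the start of the episode above 0.03 m).
It fails at once if the wheel is moved more than 30 mm (distance of wheel from where it was at the start of the episode above 0.03 m).
It also fails if it takes over 58 s, if anything falls off the work surface, if the arm or the gripper's body presses on something with over 40 N, if the wrist force passes 120 N, or if a joint passes its speed limit or range.

## Working session

There is one attempt and no reset: what is moved stays moved. The work goes in short steps, Python scripts to look and compute and a shell command to move; the robot and the scene stay as the last step left them, time stands still between calls to the robot, and variables do not carry over. Pictures are saved under pics/ and viewed, at most 10 in all, crops included, and the job is handed in when it is done.

```bash
mkdir -p pics; ls; cat > h.py <<'E'
import numpy as np, cv2
from plant import r, optics, workorder
def snap(n):
    c=optics.get_calibration(n); p,d=optics.snapshot(n); return c,p,d
def world(c,uv,depth):
    uv=np.float64(uv).reshape(-1,1,2); K=np.array([[c['fx'],0,c['cx']],[0,c['fy'],c['cy']],[0,0,1]])
    n=cv2.undistortPoints(uv,K,np.float64(c['D']))[:,0]
    P=np.c_[n,np.ones(len(n))]*np.reshape(depth,(-1,1)); E=np.array(c['extrinsics'])
    return (P-E[:3,3])@E[:3,:3]
def cloud(c,d):
    v,u=np.mgrid[:d.shape[0],:d.shape[1]]
    return world(c,np.stack([u,v],-1).reshape(-1,2).astype(float),d.ravel()).reshape(*d.shape,3)
E
python3 - <<'E'
from h import *
for n in ('scene','top'):
    c,p,d=snap(n); cv2.imwrite(f'pics/{n}0.png',p[:,:,::-1]); np.savez(f'{n}0.npz',p=p,P=cloud(c,d),d=d)
    E=np.array(c['extrinsics']); print(n,-E[:3,:3].T@E[:3,3],(d>0).mean())
print(r.grip_point_offset,r.get_state())
E
```

```text
pics
scene [1.22251342 0.4708775  0.9409276 ] 0.9961522108843538
top [ 0.40940639 -0.02191838  0.98737941] 0.9957950680272109
-0.0187 {'clock': 0.1, 'q': array([-1.24518159,  0.68989685, -0.19452193,  1.56624169,  0.15731174,
        0.90251083, -0.2151296 ]), 'qd': array([ 0.00093566, -0.00085669, -0.00034924, -0.0021938 ,  0.00038448,
        0.00044477,  0.00114711]), 'joint_torque': array([-2.57662279e-03, -5.28497136e+01, -1.27144933e+00, -1.53837669e+01,
       -5.25849278e-02,  1.97776157e-03,  6.35544234e-05]), 'tool_pos': array([0.17967892, 0.59797983, 0.21659191]), 'eef_rot': array([ 1.45362645e-01,  9.89378092e-01, -8.30342421e-04, -5.55191502e-05]), 'contact_force': array([-0.41337215,  0.60905286, -0.51117696]), 'moment': array([ 0.00835498, -0.02944598, -0.04358121]), 'finger_force': 0.0, 'opening': 1.0014448918193988}
```

View pics/scene0.png

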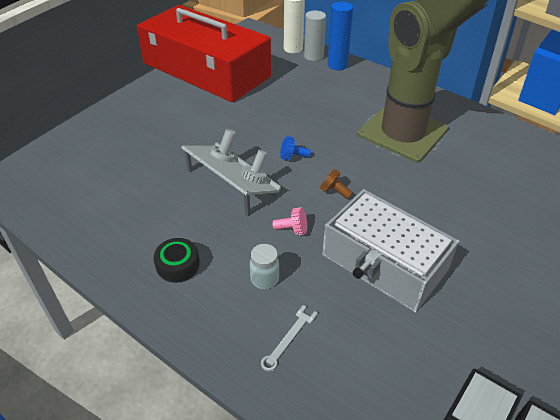

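View pics/top0.png

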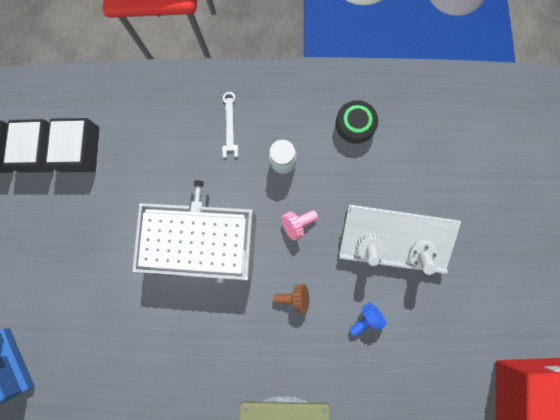

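The scene picture shows the drain rack at about (230,165). It holds a plain-flanged part at (225,145) and a toothed part at (258,170). The tank is at (390,245), with its knob at (360,270).

In the top picture, up is +x and left is +y. The tank is at (193,242), and the rack is at (400,240) with the grey toothed part at (370,248) and the plain part at (426,257).

Gear candidates in the top picture:
- Grey at (370,248)
- Pink at (297,224)
- Brown at (295,298)
- Blue at (370,320)

Only the grey one stands on the rack and is steel, so it is the gear. I'll measure and confirm it with an enlarged crop.

```bash
python3 - <<'E'
from h import *
T=np.load('top0.npz'); S=np.load('scene0.npz')
a=T['p'][195:285,330:470,::-1]; b=S['p'][115:220,170:300,::-1]
cv2.imwrite('pics/crop0.png',np.hstack([cv2.resize(a,(467,300),interpolation=3),cv2.resize(b,(330,300),interpolation=3)]))
P=T['P']
def box(sl,lo,hi,name):
    m=np.zeros(P.shape[:2],bool); m[sl]=1; m&=(P[...,2]>lo)&(P[...,2]<hi)
    rc=cv2.minAreaRect(P[m][:,:2].astype(np.float32)*1000); print(name,m.sum(),rc,np.median(P[m][:,2])); return m
print('bench z',np.median(P[150:200,430:520,2]))
box(np.s_[195:290,125:262],.085,.12,'tank'); 
box(np.s_[207:280,132:248],.1025,.115,'deck')
box(np.s_[200:285,332:470],.012,.3,'rack all')
# board plane: RANSAC-free robust fit on scene+top points
for D,sl in ((T,np.s_[200:285,332:470]),(S,np.s_[125:215,175:290])):
    Q=D['P'][sl].reshape(-1,3); Q=Q[(Q[:,2]>.02)&(Q[:,2]<.3)]
    k=np.ones(len(Q),bool)
    best=0; rng=np.random.default_rng(0)
    for i in range(300):
        s=Q[rng.choice(len(Q),3,0)]; n=np.cross(s[1]-s[0],s[2]-s[0]); n/=np.linalg.norm(n)+1e-12; n*=np.sign(n[2])
        if n[2]<.75 or n[2]>.95: continue
        e=abs((Q-s[0])@n)<.002
        if e.sum()>best: best=e.sum(); k=e
    c0=Q[k].mean(0); n=np.linalg.svd(Q[k]-c0)[2][2]; n*=np.sign(n[2]); h=(Q-c0)@n
    print('plane',k.sum(),c0,n,'tilt',np.degrees(np.arccos(n[2])),'yaw',np.degrees(np.arctan2(-n[1],-n[0])))
    st=Q[(h>.03)&(h<.085)]; y=np.array([n[1],-n[0],0]); y/=np.linalg.norm(y); 
    lab=cv2.kmeans((st@y).astype(np.float32),2,None,(3,50,1e-6),5,cv2.KMEANS_PP_CENTERS)[1].ravel()
    for L in (0,1):
        q=st[lab==L]; hh=(q-c0)@n; f=q-np.outer(hh,n); rc=cv2.minAreaRect(np.float32(np.c_[f@y,f@np.cross(n,y)]*1000))
        print(' stem',len(q),'hmax',hh.max(),'foot(mean visible)',f.mean(0),'y ext',np.ptp(np.percentile(q@y,[2,98])))
E
```

```text
bench z -0.0006304924129446538
tank 7368 ((480.0610046386719, 201.89297485351562), (250.76220703125, 178.62298583984375), 87.24681854248047) 0.10438963135780949
deck 5543 ((465.9991149902344, 201.81332397460938), (246.6212615966797, 147.2710418701172), 87.37075805664062) 0.10502083138463596
rack all 6055 ((471.69964599609375, -251.91392517089844), (250.7890625, 127.55493927001953), 82.10675811767578) 0.06248531209414745
plane 3368 [ 0.4882244  -0.25153505  0.05957505] [-0.50091473  0.06642653  0.86294377] tilt 30.351266656723826 yaw -7.553945118006074
 stem 257 hmax 0.07774599187777607 foot(mean visible) [ 0.45315545 -0.30648053  0.04344803] y ext 0.02595732476667373
 stem 188 hmax 0.07692727345215139 foot(mean visible) [ 0.46870717 -0.18956824  0.04347585] y ext 0.02180381028897682
plane 1188 [ 0.49275487 -0.24022088  0.0617697 ] [-0.49611272  0.06491569  0.865828  ] tilt 30.022613039708364 yaw -7.454724039020185
 stem 297 hmax 0.08467859384358346 foot(mean visible) [ 0.42223966 -0.19176526  0.01773206] y ext 0.06409275678555237
 stem 192 hmax 0.07440602481474595 foot(mean visible) [ 0.45384555 -0.30474447  0.04431264] y ext 0.0253364329257022
```

View pics/crop0.png

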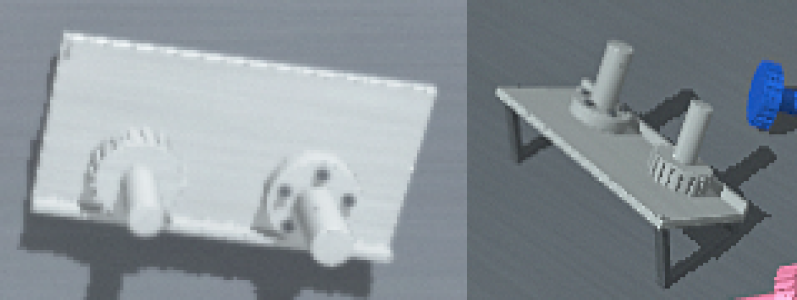

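The crop confirms it: the toothed grey part is left in the top view (gear, y≈-0.19), and the plain flange is right (hub, y≈-0.306). Next I'll fit circles to the stems and get the tank centre.

```bash
python3 - <<'E'
from h import *
from scipy.optimize import least_squares
T=np.load('top0.npz'); S=np.load('scene0.npz')
yaw=np.radians(-7.5); u0=np.array([np.cos(yaw),np.sin(yaw),0]); y=np.array([-np.sin(yaw),np.cos(yaw),0]); z=np.array([0,0,1])
n=-.5*u0+np.sqrt(.75)*z; u=np.sqrt(.75)*u0+.5*z
c0=np.array([0.4882,-0.2515,0.0596])
for name,foot,R in (('hub',[.4465,-.305,.041],.014),('gear',[.460,-.189,.041],.012)):
  for nm,Ds in (('top',[T]),('scene',[S]),('both',[T,S])):
    q=np.vstack([D['P'].reshape(-1,3) for D in Ds]); w=q-c0; h=w@n
    f=np.c_[(q-foot)@u,(q-foot)@y]
    q=f[(h>.03)&(h<.07)&(np.hypot(*f.T)<.025)]
    s=least_squares(lambda p:np.hypot(*(q-p).T)-R,[-.004,0],loss='soft_l1',f_scale=.001)
    F=np.array(foot)+s.x[0]*u+s.x[1]*y; F-=((F-c0)@n)*n
    print(name,nm,len(q),'foot',F.round(4),'grip h50',(F+.05*n).round(4),'slope pos',(F-c0)@u,'rms',np.sqrt(np.mean(s.fun**2)))
P=T['P'].reshape(-1,3); a=np.radians(-2.7); X=np.array([np.cos(a),np.sin(a)]);Y=np.array([-np.sin(a),np.cos(a)])
for D,nm in ((T,'top'),(S,'scene')):
    P=D['P'].reshape(-1,3); q=P[:,:2]-[.466,.2018]; k=(P[:,2]>.093)&(P[:,2]<.11)&(abs(q).max(1)<.16); q=q[k]
    tx,ty=q@X,q@Y; o=abs(ty)>.05
    px=np.percentile(tx[o],[.3,99.7]); py=np.percentile(ty,[.3,99.7]); c=px.mean()*X+py.mean()*Y
    print(nm,px,py,'tank c',c+[.466,.2018])
s=r.get_state(); R=cv2.Rodrigues(np.array([0,0,0.]))[0]
from scipy.spatial.transform import Rotation as Ro
print(Ro.from_quat(s['eef_rot']).as_matrix().round(3))
E
```

```text
hub top 120 foot [ 0.4481 -0.3086  0.0409] grip h50 [ 0.4233 -0.3053  0.0842] slope pos -0.037314711717854165 rms 0.0008799052982277544
hub scene 156 foot [ 0.4467 -0.3098  0.0403] grip h50 [ 0.4219 -0.3066  0.0836] slope pos -0.03869851596519826 rms 0.0023479534067825194
hub both 276 foot [ 0.4476 -0.3091  0.0407] grip h50 [ 0.4228 -0.3058  0.084 ] slope pos -0.037778870016080254 rms 0.002046299710826687
gear top 98 foot [ 0.4631 -0.1908  0.0407] grip h50 [ 0.4383 -0.1876  0.084 ] slope pos -0.037890342991434456 rms 0.0005182005447026585
gear scene 147 foot [ 0.4622 -0.1908  0.0402] grip h50 [ 0.4375 -0.1875  0.0835] slope pos -0.03886988881964293 rms 0.00210760992569945
gear both 245 foot [ 0.4628 -0.1908  0.0405] grip h50 [ 0.438  -0.1875  0.0838] slope pos -0.03826421068237469 rms 0.0016992456312757904
top [-0.07447534  0.07490731] [-0.12412461  0.12466437] tank c [0.46622846 0.2020594 ]
scene [-0.07529008  0.07706441] [-0.12435944  0.12469974] tank c [0.4668942  0.20192817]
[[-0.958  0.288 -0.   ]
 [ 0.288  0.958 -0.002]
 [-0.    -0.002 -1.   ]]
```

```bash
cat > go.py <<'E'
import sys
from h import *
from scipy.spatial.transform import Rotation as Ro
# usage: go.py x y z angle(tool y, world deg)  -> spin first, then cm in the new tool axes
x,y,z,a=map(float,sys.argv[1:5]); s=r.get_state(); R=Ro.from_quat(s['eef_rot']).as_matrix()
cur=np.degrees(np.arctan2(R[1,1],R[0,1])); t=np.radians(a)
d=(np.array([x,y,z])-s['tool_pos'])*100
Y=np.array([np.cos(t),np.sin(t),0]); X=np.cross(Y,[0,0,-1])
print('t',s['clock'],'ang',cur.round(2),'spin',round(cur-a,2),'tx ty tz',(X@d).round(2),(Y@d).round(2),(-d[2]).round(2),'pos',s['tool_pos'].round(4),'F',s['contact_force'].round(1),'open',round(s['opening'],3),'ff',round(s['finger_force'],1))
E
python3 go.py .42 .15 .217 82.5; python3 go.py .437 -.187 .217 82.5
```

```text
t 0.1 ang 73.28 spin -9.22 tx ty tz -29.67 -41.28 -0.04 pos [0.1797 0.598  0.2166] F [-0.4  0.6 -0.5] open 1.001 ff 0.0
t 0.1 ang 73.28 spin -9.22 tx ty tz -35.76 -74.47 -0.04 pos [0.1797 0.598  0.2166] F [-0.4  0.6 -0.5] open 1.001 ff 0.0
```

```bash
python3 -m creep '[{"grip":0.4,"spin":-4.6},{"grip":0.4,"spin":-4.6},{"grip":0.4,"tx":-1.2,"ty":-1.6},{"grip":0.4,"tx":-1.9,"ty":-2.6},{"grip":0.4,"tx":-1.9,"ty":-2.6},{"grip":0.4,"tx":-1.9,"ty":-2.6},{"grip":0.4,"tx":-1.9,"ty":-2.6},{"grip":0.4,"tx":-1.9,"ty":-2.6}]' 
python3 -m creep '[{"grip":0.4,"tx":-1.9,"ty":-2.6},{"grip":0.4,"tx":-1.9,"ty":-2.6},{"grip":0.4,"tx":-1.9,"ty":-2.6},{"grip":0.4,"tx":-1.9,"ty":-2.6},{"grip":0.4,"tx":-1.9,"ty":-2.6},{"grip":0.4,"tx":-1.9,"ty":-2.6},{"grip":0.4,"tx":-1.9,"ty":-2.6},{"grip":0.4,"tx":-1.9,"ty":-2.6}]'
python3 -m creep '[{"grip":0.4,"tx":-1.9,"ty":-2.6},{"grip":0.4,"tx":-1.5,"ty":-2.6},{"grip":0.4,"tx":-0.9,"ty":-3},{"grip":0.4,"tx":-0.6,"ty":-3},{"grip":0.4,"tx":-0.6,"ty":-3},{"grip":0.4,"tx":-0.6,"ty":-3},{"grip":0.4,"tx":-0.6,"ty":-3},{"grip":0.4,"tx":-0.6,"ty":-3}]'
python3 go.py .437 -.187 .12 82.5
```

```text
t 0.1 ang 73.28 spin -9.22 tx ty tz -35.76 -74.47 9.66 pos [0.1797 0.598  0.2166] F [-0.4  0.6 -0.5] open 1.001 ff 0.0$[0]: bad value
$[0]: bad value
$[0]: bad value
```

```bash
python3 -m creep '[{"grip":0.4,"tx":0,"ty":0,"tz":0,"spin":-4.6}]'; python3 -m creep '[{"grip":0.4,"tx":0,"ty":0,"tz":0,"spin":-4.6}]' 20; python3 go.py .437 -.187 .12 82.5
```

```text
clock: 0.18
tool_pos: [0.1796, 0.5982, 0.2168]
eef_rot: [0.105, 0.994, -0.001, 0.0]
contact_force: [0.6, -0.2, -0.3]
opening: 0.947
finger_force: 0.0
clock: 0.27
tool_pos: [0.1796, 0.5982, 0.2168]
eef_rot: [0.064, 0.998, -0.001, 0.0]
contact_force: [-0.2, 0.7, 0.9]
opening: 0.875
finger_force: 0.0
t 0.2667 ang 82.71 spin 0.21 tx ty tz -35.77 -74.49 9.68 pos [0.1796 0.5982 0.2168] F [-0.2  0.7  0.9] open 0.875 ff 0.0
```

All keys are needed in each row. Now to above the gear.

```bash
python3 -m creep '[{"grip":0.4,"tx":-1.2,"ty":-1.6,"tz":0,"spin":0},{"grip":0.4,"tx":-1.9,"ty":-2.6,"tz":0,"spin":0},{"grip":0.4,"tx":-1.9,"ty":-2.6,"tz":0,"spin":0},{"grip":0.4,"tx":-1.9,"ty":-2.6,"tz":0,"spin":0},{"grip":0.4,"tx":-1.9,"ty":-2.6,"tz":0,"spin":0},{"grip":0.4,"tx":-1.9,"ty":-2.6,"tz":0,"spin":0},{"grip":0.4,"tx":-1.9,"ty":-2.6,"tz":0,"spin":0},{"grip":0.4,"tx":-1.9,"ty":-2.6,"tz":0,"spin":0}]'
python3 -m creep '[{"grip":0.4,"tx":-1.9,"ty":-2.6,"tz":0,"spin":0},{"grip":0.4,"tx":-1.9,"ty":-2.6,"tz":0,"spin":0},{"grip":0.4,"tx":-1.9,"ty":-2.6,"tz":0,"spin":0},{"grip":0.4,"tx":-1.9,"ty":-2.6,"tz":0,"spin":0},{"grip":0.4,"tx":-1.9,"ty":-2.6,"tz":0,"spin":0},{"grip":0.4,"tx":-1.9,"ty":-2.6,"tz":0,"spin":0},{"grip":0.4,"tx":-1.9,"ty":-2.6,"tz":0,"spin":0},{"grip":0.4,"tx":-1.5,"ty":-2.6,"tz":0,"spin":0}]'
python3 -m creep '[{"grip":0.4,"tx":-0.9,"ty":-3,"tz":0,"spin":0},{"grip":0.4,"tx":-0.6,"ty":-3,"tz":0,"spin":0},{"grip":0.4,"tx":-0.6,"ty":-3,"tz":0,"spin":0},{"grip":0.4,"tx":-0.6,"ty":-3,"tz":0,"spin":0},{"grip":0.4,"tx":-0.6,"ty":-3,"tz":0,"spin":0},{"grip":0.4,"tx":-0.6,"ty":-3,"tz":0,"spin":0},{"grip":0.4,"tx":-0.6,"ty":-3,"tz":0,"spin":0},{"grip":0.4,"tx":-0.6,"ty":-3,"tz":0,"spin":0}]'
python3 go.py .437 -.187 .12 82.5
```

```text
clock: 0.93
tool_pos: [0.298, 0.3816, 0.2171]
eef_rot: [0.065, 0.998, -0.0, -0.0]
contact_force: [1.2, -0.5, -0.2]
opening: 0.702
finger_force: 0.0
clock: 1.6
tool_pos: [0.4182, 0.1561, 0.2172]
eef_rot: [0.066, 0.998, 0.0, 0.0]
contact_force: [1.2, 0.2, -0.8]
opening: 0.7
finger_force: 0.0
clock: 2.27
tool_pos: [0.4359, -0.0884, 0.2171]
eef_rot: [0.066, 0.998, 0.0, -0.0]
contact_force: [0.5, -0.1, 0.5]
opening: 0.7
finger_force: 0.0
t 2.2667 ang 82.48 spin -0.02 tx ty tz -1.39 -9.76 9.71 pos [ 0.4359 -0.0884  0.2171] F [ 0.5 -0.1  0.5] open 0.7 ff 0.0
```

```bash
python3 -m creep '[{"grip":0.4,"tx":-0.4,"ty":-2.6,"tz":0,"spin":0},{"grip":0.4,"tx":-0.4,"ty":-2.6,"tz":0,"spin":0},{"grip":0.4,"tx":-0.4,"ty":-2.6,"tz":1,"spin":0},{"grip":0.4,"tx":-0.2,"ty":-1.6,"tz":2,"spin":0},{"grip":0.4,"tx":0,"ty":0,"tz":2.5,"spin":0},{"grip":0.4,"tx":0,"ty":0,"tz":2,"spin":0},{"grip":0.4,"tx":0,"ty":0,"tz":0,"spin":0},{"grip":0.4,"tx":0,"ty":0,"tz":0,"spin":0}]'
python3 go.py .437 -.1873 .067 82.5
python3 - <<'E'
from h import *
c,p,d=snap('wrist'); cv2.imwrite('pics/w1.png',p[:,:,::-1])
E
```

```text
clock: 2.93
tool_pos: [0.4371, -0.1815, 0.1418]
eef_rot: [0.065, 0.998, 0.0, -0.001]
contact_force: [0.5, 0.1, 0.1]
opening: 0.7
finger_force: 0.0
t 2.9333 ang 82.51 spin 0.01 tx ty tz -0.06 -0.58 7.48 pos [ 0.4371 -0.1815  0.1418] F [0.5 0.1 0.1] open 0.7 ff 0.0
```

View pics/w1.png

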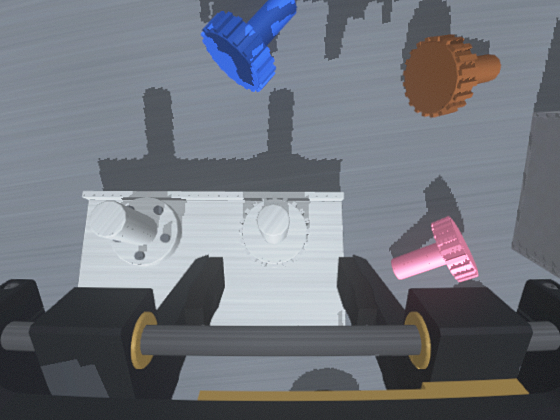

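The wrist view shows the gear's stem end at (274,220), between the fingers at (205,290) and (360,290). The hub is at (125,225). Next: descend, shut and lift.

```bash
python3 -m creep '[{"grip":0.4,"tx":-0.1,"ty":-0.6,"tz":1.5,"spin":0},{"grip":0.4,"tx":0,"ty":0,"tz":2,"spin":0},{"grip":0.4,"tx":0,"ty":0,"tz":2,"spin":0},{"grip":0.4,"tx":0,"ty":0,"tz":1.5,"spin":0},{"grip":0.4,"tx":0,"ty":0,"tz":0.5,"spin":0},{"grip":0.4,"tx":0,"ty":0,"tz":0,"spin":0},{"grip":-1,"tx":0,"ty":0,"tz":0,"spin":0},{"grip":-1,"tx":0,"ty":0,"tz":0,"spin":0}]' 20
python3 -m creep '[{"grip":-1,"tx":0,"ty":0,"tz":0,"spin":0},{"grip":-1,"tx":0,"ty":0,"tz":0,"spin":0},{"grip":-1,"tx":0,"ty":0,"tz":0,"spin":0},{"grip":-1,"tx":0,"ty":0,"tz":0,"spin":0},{"grip":-1,"tx":0,"ty":0,"tz":0,"spin":0},{"grip":-1,"tx":0,"ty":0,"tz":0,"spin":0}]'
python3 go.py .437 -.1873 .067 82.5
```

```text
clock: 3.65
tool_pos: [0.439, -0.1881, 0.0685]
eef_rot: [0.066, 0.998, -0.0, 0.001]
contact_force: [-0.1, -0.4, 0.2]
opening: 0.572
finger_force: 0.0
clock: 4.15
tool_pos: [0.4381, -0.1878, 0.0674]
eef_rot: [0.066, 0.998, 0.0, -0.0]
contact_force: [-0.3, 0.3, 2.1]
opening: 0.267
finger_force: 20.0
t 4.15 ang 82.48 spin -0.02 tx ty tz 0.11 0.04 0.04 pos [ 0.4381 -0.1878  0.0674] F [-0.3  0.3  2.1] open 0.267 ff 20.0
```

```bash
python3 -m creep '[{"grip":-1,"tx":0,"ty":0,"tz":-0.5,"spin":0},{"grip":-1,"tx":0,"ty":0,"tz":-1.5,"spin":0},{"grip":-1,"tx":0,"ty":0,"tz":-2.5,"spin":0},{"grip":-1,"tx":0,"ty":0,"tz":-2.5,"spin":0},{"grip":-1,"tx":0,"ty":0,"tz":-2.5,"spin":0},{"grip":-1,"tx":0,"ty":0,"tz":-2.5,"spin":0},{"grip":-1,"tx":0,"ty":0,"tz":-2,"spin":-2.4},{"grip":-1,"tx":0,"ty":0,"tz":-1,"spin":-2.4}]'
python3 go.py .4396 .2669 .20 87.3
```

```text
clock: 4.82
tool_pos: [0.4386, -0.1882, 0.2197]
eef_rot: [0.023, 1.0, -0.001, 0.001]
contact_force: [0.3, 0.1, -2.9]
opening: 0.265
finger_force: 20.0
t 4.8167 ang 87.38 spin 0.08 tx ty tz 2.04 45.47 1.97 pos [ 0.4386 -0.1882  0.2197] F [ 0.3  0.1 -2.9] open 0.265 ff 20.0
```

```bash
python3 -m creep '[{"grip":-1,"tx":0,"ty":1,"tz":0,"spin":0},{"grip":-1,"tx":0.1,"ty":2,"tz":0,"spin":0},{"grip":-1,"tx":0.1,"ty":2.8,"tz":0,"spin":0},{"grip":-1,"tx":0.1,"ty":2.8,"tz":0,"spin":0},{"grip":-1,"tx":0.1,"ty":2.8,"tz":0,"spin":0},{"grip":-1,"tx":0.1,"ty":2.8,"tz":0,"spin":0},{"grip":-1,"tx":0.1,"ty":2.8,"tz":0,"spin":0},{"grip":-1,"tx":0.1,"ty":2.8,"tz":0,"spin":0}]'
python3 -m creep '[{"grip":-1,"tx":0.1,"ty":2.8,"tz":0,"spin":0},{"grip":-1,"tx":0.1,"ty":2.8,"tz":0,"spin":0},{"grip":-1,"tx":0.1,"ty":2.8,"tz":0,"spin":0},{"grip":-1,"tx":0.1,"ty":2.8,"tz":0,"spin":0},{"grip":-1,"tx":0.1,"ty":2.8,"tz":0,"spin":0},{"grip":-1,"tx":0.1,"ty":2.8,"tz":0,"spin":0},{"grip":-1,"tx":0.1,"ty":2.8,"tz":0,"spin":0},{"grip":-1,"tx":0.1,"ty":2.8,"tz":0,"spin":0}]'
python3 -m creep '[{"grip":-1,"tx":0.2,"ty":2,"tz":0,"spin":0},{"grip":-1,"tx":0.2,"ty":1.1,"tz":0,"spin":0},{"grip":-1,"tx":0,"ty":0.4,"tz":0,"spin":0},{"grip":-1,"tx":0,"ty":0,"tz":0,"spin":0},{"grip":-1,"tx":0,"ty":0,"tz":0,"spin":0}]'
python3 go.py .4396 .2669 .20 87.3
cat > tilt.py <<'E'
import sys
from h import *
c,p,d=snap('scene'); cv2.imwrite(sys.argv[1],cv2.resize(p[130:330,250:510,::-1],(780,600),interpolation=3))
E
python3 tilt.py pics/s1.png
```

```text
clock: 5.48
tool_pos: [0.439, 0.0121, 0.2164]
eef_rot: [0.024, 1.0, 0.0, -0.001]
contact_force: [0.7, -0.1, -1.8]
opening: 0.259
finger_force: 20.0
clock: 6.15
tool_pos: [0.4414, 0.2357, 0.2162]
eef_rot: [0.024, 1.0, -0.001, -0.001]
contact_force: [1.0, -0.4, -2.8]
opening: 0.265
finger_force: 20.0
clock: 6.57
tool_pos: [0.4405, 0.2676, 0.2168]
eef_rot: [0.025, 1.0, -0.001, -0.0]
contact_force: [1.0, -0.6, -2.4]
opening: 0.263
finger_force: 20.0
t 6.5667 ang 87.19 spin -0.11 tx ty tz 0.09 -0.07 1.68 pos [0.4405 0.2676 0.2168] F [ 1.  -0.6 -2.4] open 0.263 ff 20.0
```

View pics/s1.png

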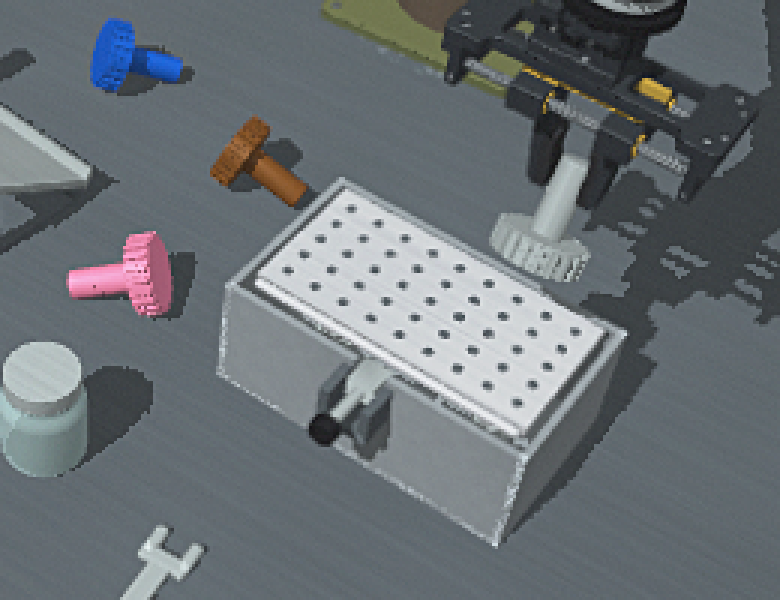

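The close-up shows the gear hanging at (545,245), clear above the deck and still leaning about 30° towards the robot. I'll lower it until the low edge is near the deck, ease the grip, then swing it upright on that edge.

```bash
python3 -m creep '[{"grip":-1,"tx":0,"ty":0,"tz":1,"spin":0},{"grip":-1,"tx":0,"ty":0,"tz":2,"spin":0},{"grip":-1,"tx":0,"ty":0,"tz":2,"spin":0},{"grip":-1,"tx":0,"ty":0,"tz":1,"spin":0},{"grip":-1,"tx":0,"ty":0,"tz":0.4,"spin":0},{"grip":-1,"tx":0,"ty":0,"tz":0.2,"spin":0},{"grip":-1,"tx":0,"ty":0,"tz":0,"spin":0}]'
python3 -m creep '[{"grip":-1,"tx":0,"ty":0,"tz":0,"spin":0},{"grip":-1,"tx":0,"ty":0,"tz":0,"spin":0},{"grip":-1,"tx":0,"ty":0,"tz":0,"spin":0},{"grip":-1,"tx":0,"ty":0,"tz":0,"spin":0}]' 8
python3 -m creep '[{"grip":-1,"tx":0,"ty":0,"tz":0.3,"spin":0},{"grip":-1,"tx":0,"ty":0,"tz":0.3,"spin":0},{"grip":-1,"tx":0,"ty":0,"tz":0.2,"spin":0},{"grip":-1,"tx":0,"ty":0,"tz":0,"spin":0}]'
python3 tilt.py pics/s2.png
```

```text
clock: 7.2
tool_pos: [0.4411, 0.2691, 0.1515]
eef_rot: [0.024, 1.0, 0.0, 0.0]
contact_force: [0.2, -0.0, -2.0]
opening: 0.266
finger_force: 20.0
clock: 7.53
tool_pos: [0.441, 0.2696, 0.1518]
eef_rot: [0.024, 1.0, 0.0, 0.0]
contact_force: [0.3, 0.2, -2.1]
opening: 0.267
finger_force: 8.0
clock: 7.87
tool_pos: [0.4408, 0.2697, 0.1431]
eef_rot: [0.024, 1.0, 0.0, -0.0]
contact_force: [0.0, 0.8, 0.3]
opening: 0.267
finger_force: 8.0
```

View pics/s2.png

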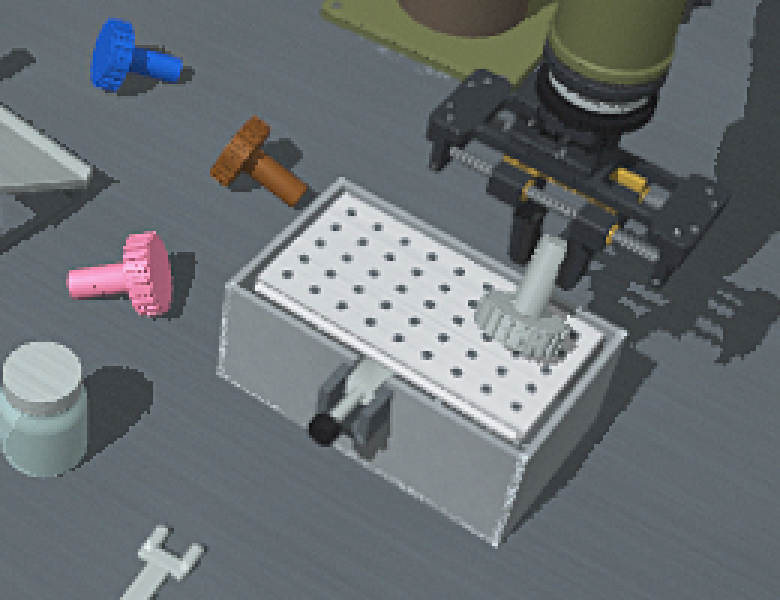

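The picture shows the gear's low edge resting on the deck at (530,350), still tilted. Swinging it upright along the arc.

```bash
python3 -m creep '[{"grip":-1,"tx":-0.5,"ty":0,"tz":0.05,"spin":0},{"grip":-1,"tx":-0.5,"ty":0,"tz":0.1,"spin":0},{"grip":-1,"tx":-0.5,"ty":0,"tz":0.15,"spin":0},{"grip":-1,"tx":-0.5,"ty":0,"tz":0.2,"spin":0},{"grip":-1,"tx":-0.5,"ty":0,"tz":0.25,"spin":0},{"grip":-1,"tx":-0.4,"ty":0,"tz":0.3,"spin":0},{"grip":-1,"tx":0,"ty":0,"tz":0.1,"spin":0},{"grip":-1,"tx":0,"ty":0,"tz":0,"spin":0}]'
cat > part.py <<'E'
# upright check of parts on the deck: stem points (depth), circle per height band
from h import *
from scipy.optimize import least_squares
import sys
for n in sys.argv[1:]:
    c,p,d=snap(n); P=cloud(c,d).reshape(-1,3); X=np.array([.9989,-.0471]); Y=np.array([.0471,.9989])
    q=np.c_[(P[:,:2]-[.4665,.202])@X,(P[:,:2]-[.4665,.202])@Y,P[:,2]]; g=p.reshape(-1,3).astype(int)
    q=q[(abs(q[:,0])<.07)&(abs(q[:,1])<.12)&(g.min(1)>100)]
    for lo,hi in ((.123,.135),(.135,.147),(.147,.159),(.159,.171),(.171,.19)):
        for s in (-1,1):
            w=q[(q[:,2]>lo)&(q[:,2]<hi)&(q[:,1]*s>0.02)]
            if len(w)>8: print(n,s,lo,len(w),'med',np.median(w,0).round(4),'p5-95 x',np.percentile(w[:,0],[5,95]).round(4),'y',np.percentile(w[:,1],[5,95]).round(4))
    f=q[(abs(q[:,1])<.02)&(abs(q[:,0])<.03)]; print('deck z',np.median(f[:,2]))
E
python3 part.py scene; python3 tilt.py pics/s3.png
```

```text
clock: 8.58
tool_pos: [0.4707, 0.2682, 0.1317]
eef_rot: [0.024, 1.0, 0.0, 0.001]
contact_force: [2.8, 0.6, 2.3]
opening: 0.27
finger_force: 8.0
scene 1 0.123 48 med [0.0057 0.069  0.1287] p5-95 x [-0.0006  0.0087] y [0.0582 0.0766]
scene 1 0.135 43 med [0.0045 0.0691 0.1409] p5-95 x [0.0011 0.008 ] y [0.0577 0.0767]
scene 1 0.147 37 med [0.0049 0.0662 0.1543] p5-95 x [0.0008 0.0078] y [0.0577 0.0741]
scene 1 0.159 74 med [0.0015 0.0659 0.1682] p5-95 x [-0.0145  0.0073] y [0.0576 0.0741]
scene 1 0.171 26 med [0.0011 0.0662 0.1721] p5-95 x [-0.0085  0.0089] y [0.0556 0.0787]
deck z 0.09526286037657274
```

View pics/s3.png

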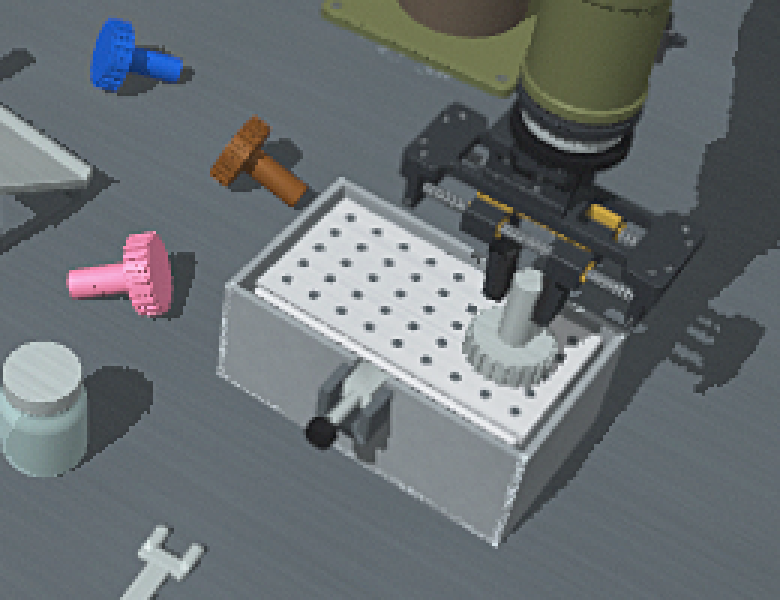

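The gear stands upright on the deck at (510,350). Release and rise, then head for the hub.

```bash
python3 -m creep '[{"grip":0.2,"tx":0,"ty":0,"tz":0,"spin":0},{"grip":0.2,"tx":0,"ty":0,"tz":0,"spin":0},{"grip":0.2,"tx":0,"ty":0,"tz":0,"spin":0},{"grip":0.2,"tx":0,"ty":0,"tz":-0.5,"spin":0},{"grip":0.2,"tx":0,"ty":0,"tz":-1.5,"spin":0},{"grip":0.2,"tx":0,"ty":0,"tz":-2.5,"spin":0},{"grip":0.2,"tx":0,"ty":0,"tz":-2.5,"spin":0},{"grip":0.2,"tx":0,"ty":0,"tz":-2,"spin":0}]'
python3 part.py scene top; python3 go.py .4225 -.306 .14 82.5
```

```text
clock: 9.35
tool_pos: [0.4694, 0.2681, 0.2235]
eef_rot: [0.024, 1.0, 0.0, -0.0]
contact_force: [0.3, 0.3, -0.1]
opening: 0.604
finger_force: 0.0
scene 1 0.123 52 med [0.0093 0.069  0.1277] p5-95 x [0.0022 0.0212] y [0.0471 0.0864]
scene 1 0.135 41 med [0.0093 0.0708 0.1399] p5-95 x [0.0032 0.0116] y [0.0588 0.0774]
scene 1 0.147 43 med [0.0093 0.0692 0.1538] p5-95 x [0.005 0.012] y [0.0585 0.0771]
scene 1 0.159 45 med [0.0085 0.0688 0.1658] p5-95 x [0.0039 0.0124] y [0.0594 0.077 ]
scene 1 0.171 79 med [0.001  0.0673 0.1742] p5-95 x [-0.0091  0.0102] y [0.0579 0.0767]
deck z 0.1007323297870106
deck z 0.655662321213285
t 9.45 ang 87.28 spin 4.78 tx ty tz -2.69 -57.68 8.51 pos [0.4711 0.2694 0.2251] F [ 0.  -0.1  0.2] open 0.603 ff 0.0
```

```bash
python3 -m creep '[{"grip":0.4,"tx":0,"ty":0,"tz":0,"spin":4.8},{"grip":0.4,"tx":-0.1,"ty":-1.7,"tz":0,"spin":0},{"grip":0.4,"tx":-0.1,"ty":-3,"tz":0,"spin":0},{"grip":0.4,"tx":-0.1,"ty":-3,"tz":0,"spin":0},{"grip":0.4,"tx":-0.2,"ty":-3,"tz":0,"spin":0},{"grip":0.4,"tx":-0.2,"ty":-3,"tz":0,"spin":0},{"grip":0.4,"tx":-0.2,"ty":-3,"tz":0,"spin":0},{"grip":0.4,"tx":-0.2,"ty":-3,"tz":0,"spin":0}]' 20
python3 -m creep '[{"grip":0.4,"tx":-0.2,"ty":-3,"tz":0,"spin":0},{"grip":0.4,"tx":-0.2,"ty":-3,"tz":0,"spin":0},{"grip":0.4,"tx":-0.2,"ty":-3,"tz":0,"spin":0},{"grip":0.4,"tx":-0.2,"ty":-3,"tz":0,"spin":0},{"grip":0.4,"tx":-0.2,"ty":-3,"tz":0,"spin":0},{"grip":0.4,"tx":-0.2,"ty":-3,"tz":0,"spin":0},{"grip":0.4,"tx":-0.2,"ty":-3,"tz":0,"spin":0},{"grip":0.4,"tx":-0.2,"ty":-3,"tz":0,"spin":0}]'
python3 -m creep '[{"grip":0.4,"tx":-0.2,"ty":-3,"tz":0,"spin":0},{"grip":0.4,"tx":0,"ty":-3,"tz":0,"spin":0},{"grip":0.4,"tx":0,"ty":-3,"tz":0,"spin":0},{"grip":0.4,"tx":0,"ty":-2,"tz":1,"spin":0},{"grip":0.4,"tx":0,"ty":-1,"tz":2,"spin":0},{"grip":0.4,"tx":0,"ty":0,"tz":2,"spin":0},{"grip":0.4,"tx":0,"ty":0,"tz":1,"spin":0},{"grip":0.4,"tx":0,"ty":0,"tz":0,"spin":0}]'
python3 go.py .422 -.3055 .067 82.5
```

```text
clock: 10.12
tool_pos: [0.4537, 0.0698, 0.2212]
eef_rot: [0.065, 0.998, -0.0, -0.001]
contact_force: [1.1, -1.2, -0.3]
opening: 0.701
finger_force: 0.0
clock: 10.78
tool_pos: [0.4381, -0.1699, 0.2211]
eef_rot: [0.065, 0.998, 0.0, -0.001]
contact_force: [-0.1, 0.4, 0.1]
opening: 0.697
finger_force: 0.0
clock: 11.45
tool_pos: [0.4237, -0.2866, 0.1594]
eef_rot: [0.065, 0.998, 0.001, -0.003]
contact_force: [0.0, -1.4, 0.1]
opening: 0.704
finger_force: 0.0
t 11.45 ang 82.52 spin 0.02 tx ty tz -0.08 -1.9 9.24 pos [ 0.4237 -0.2866  0.1594] F [ 0.  -1.4  0.1] open 0.704 ff 0.0
```

```bash
python3 -m creep '[{"grip":0.4,"tx":-0.1,"ty":-1.9,"tz":0.8,"spin":0},{"grip":0.4,"tx":0,"ty":0,"tz":2,"spin":0},{"grip":0.4,"tx":0,"ty":0,"tz":2,"spin":0},{"grip":0.4,"tx":0,"ty":0,"tz":2,"spin":0},{"grip":0.4,"tx":0,"ty":0,"tz":1.8,"spin":0},{"grip":0.4,"tx":0,"ty":0,"tz":0.6,"spin":0},{"grip":0.4,"tx":0,"ty":0,"tz":0,"spin":0},{"grip":-1,"tx":0,"ty":0,"tz":0,"spin":0}]' 20
python3 -m creep '[{"grip":-1,"tx":0,"ty":0,"tz":0,"spin":0},{"grip":-1,"tx":0,"ty":0,"tz":0,"spin":0},{"grip":-1,"tx":0,"ty":0,"tz":0,"spin":0},{"grip":-1,"tx":0,"ty":0,"tz":0,"spin":0},{"grip":-1,"tx":0,"ty":0,"tz":0,"spin":0},{"grip":-1,"tx":0,"ty":0,"tz":0,"spin":0}]'
python3 go.py .422 -.3055 .067 82.5
```

```text
clock: 12.12
tool_pos: [0.4248, -0.3066, 0.0705]
eef_rot: [0.065, 0.998, -0.0, 0.0]
contact_force: [0.8, -0.0, 0.2]
opening: 0.647
finger_force: 0.0
clock: 12.62
tool_pos: [0.4241, -0.3069, 0.0701]
eef_rot: [0.066, 0.998, -0.0, 0.0]
contact_force: [0.5, 1.5, 3.2]
opening: 0.306
finger_force: 20.0
t 12.6167 ang 82.48 spin -0.02 tx ty tz 0.23 0.11 0.31 pos [ 0.4241 -0.3069  0.0701] F [0.5 1.5 3.2] open 0.306 ff 20.0
```

```bash
python3 -m creep '[{"grip":-1,"tx":0,"ty":0,"tz":-0.5,"spin":0},{"grip":-1,"tx":0,"ty":0,"tz":-1.5,"spin":0},{"grip":-1,"tx":0,"ty":0,"tz":-2.5,"spin":0},{"grip":-1,"tx":0,"ty":0,"tz":-2.5,"spin":0},{"grip":-1,"tx":0,"ty":0,"tz":-2.5,"spin":0},{"grip":-1,"tx":0,"ty":0,"tz":-2.5,"spin":0},{"grip":-1,"tx":0,"ty":0,"tz":-2,"spin":-2.4},{"grip":-1,"tx":0,"ty":0,"tz":-1,"spin":-2.4}]'
python3 go.py .4333 .1355 .152 87.3
```

```text
clock: 13.28
tool_pos: [0.4248, -0.3074, 0.2224]
eef_rot: [0.023, 1.0, -0.001, 0.001]
contact_force: [0.6, 0.4, -2.2]
opening: 0.304
finger_force: 20.0
t 13.2833 ang 87.38 spin 0.08 tx ty tz 1.23 44.28 7.04 pos [ 0.4248 -0.3074  0.2224] F [ 0.6  0.4 -2.2] open 0.304 ff 20.0
```

```bash
python3 -m creep '[{"grip":-1,"tx":0,"ty":1,"tz":0,"spin":0},{"grip":-1,"tx":0.1,"ty":2,"tz":0,"spin":0},{"grip":-1,"tx":0.1,"ty":2.8,"tz":0,"spin":0},{"grip":-1,"tx":0.1,"ty":2.8,"tz":0,"spin":0},{"grip":-1,"tx":0.1,"ty":2.8,"tz":0,"spin":0},{"grip":-1,"tx":0.1,"ty":2.8,"tz":0,"spin":0},{"grip":-1,"tx":0.1,"ty":2.8,"tz":0,"spin":0},{"grip":-1,"tx":0.1,"ty":2.8,"tz":0,"spin":0}]'
python3 -m creep '[{"grip":-1,"tx":0.1,"ty":2.8,"tz":0,"spin":0},{"grip":-1,"tx":0.1,"ty":2.8,"tz":0,"spin":0},{"grip":-1,"tx":0.1,"ty":2.8,"tz":0,"spin":0},{"grip":-1,"tx":0.1,"ty":2.8,"tz":0,"spin":0},{"grip":-1,"tx":0.1,"ty":2.8,"tz":0,"spin":0},{"grip":-1,"tx":0,"ty":2.8,"tz":0,"spin":0},{"grip":-1,"tx":0,"ty":2.8,"tz":0,"spin":0},{"grip":-1,"tx":0,"ty":2.4,"tz":0,"spin":0}]'
python3 -m creep '[{"grip":-1,"tx":0,"ty":1.6,"tz":0,"spin":0},{"grip":-1,"tx":0,"ty":0.9,"tz":0,"spin":0},{"grip":-1,"tx":0,"ty":0.4,"tz":1,"spin":0},{"grip":-1,"tx":0,"ty":0,"tz":2,"spin":0},{"grip":-1,"tx":0,"ty":0,"tz":2,"spin":0},{"grip":-1,"tx":0,"ty":0,"tz":0.8,"spin":0},{"grip":-1,"tx":0,"ty":0,"tz":0.3,"spin":0},{"grip":-1,"tx":0,"ty":0,"tz":0,"spin":0}]'
python3 go.py .4333 .1355 .145 87.3; python3 tilt.py pics/s4.png
```

```text
clock: 13.95
tool_pos: [0.4251, -0.1067, 0.219]
eef_rot: [0.024, 1.0, 0.0, -0.001]
contact_force: [0.4, 1.5, -2.8]
opening: 0.305
finger_force: 20.0
clock: 14.62
tool_pos: [0.4304, 0.1135, 0.219]
eef_rot: [0.023, 1.0, 0.0, -0.001]
contact_force: [0.7, -0.1, -2.2]
opening: 0.307
finger_force: 20.0
clock: 15.28
tool_pos: [0.4327, 0.1397, 0.1583]
eef_rot: [0.024, 1.0, -0.0, -0.001]
contact_force: [-0.3, 0.4, -2.5]
opening: 0.303
finger_force: 20.0
t 15.2833 ang 87.25 spin -0.05 tx ty tz -0.08 -0.41 1.33 pos [0.4327 0.1397 0.1583] F [-0.3  0.4 -2.5] open 0.303 ff 20.0
```

View pics/s4.png

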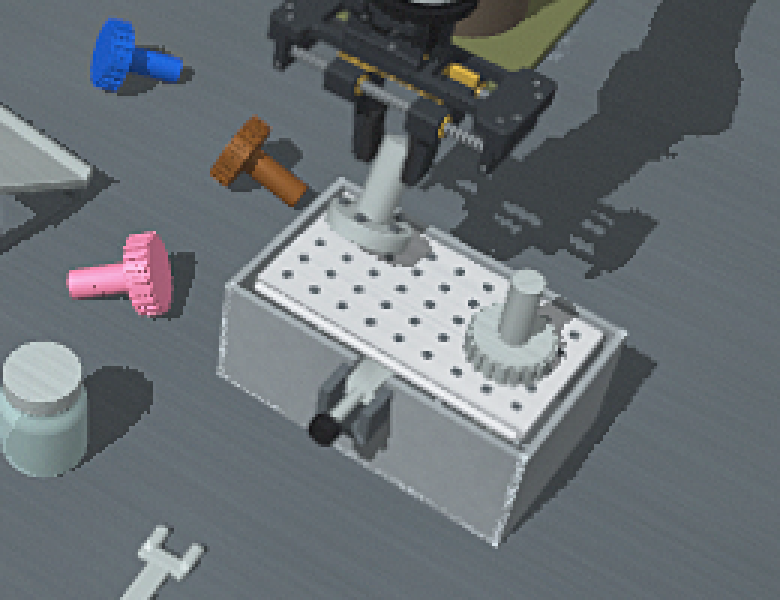

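The picture shows the gear standing at (513,345). The hub hangs tilted at (370,215) over the deck's free end. Same routine as before.

```bash
python3 -m creep '[{"grip":-1,"tx":0,"ty":-0.2,"tz":0.3,"spin":0},{"grip":-1,"tx":0,"ty":-0.2,"tz":0.4,"spin":0},{"grip":-1,"tx":0,"ty":0,"tz":0.2,"spin":0},{"grip":-1,"tx":0,"ty":0,"tz":0,"spin":0}]'
python3 -m creep '[{"grip":-1,"tx":0,"ty":0,"tz":0,"spin":0},{"grip":-1,"tx":0,"ty":0,"tz":0.3,"spin":0},{"grip":-1,"tx":0,"ty":0,"tz":0.3,"spin":0},{"grip":-1,"tx":0,"ty":0,"tz":0.3,"spin":0},{"grip":-1,"tx":0,"ty":0,"tz":0,"spin":0}]' 8
python3 -m creep '[{"grip":-1,"tx":-0.5,"ty":0,"tz":0.05,"spin":0},{"grip":-1,"tx":-0.5,"ty":0,"tz":0.1,"spin":0},{"grip":-1,"tx":-0.5,"ty":0,"tz":0.15,"spin":0},{"grip":-1,"tx":-0.5,"ty":0,"tz":0.2,"spin":0},{"grip":-1,"tx":-0.5,"ty":0,"tz":0.25,"spin":0},{"grip":-1,"tx":-0.6,"ty":0,"tz":0.3,"spin":0},{"grip":-1,"tx":0,"ty":0,"tz":0.1,"spin":0},{"grip":-1,"tx":0,"ty":0,"tz":0,"spin":0}]'
python3 part.py scene
```

```text
clock: 15.67
tool_pos: [0.433, 0.1357, 0.1497]
eef_rot: [0.024, 1.0, -0.0, -0.0]
contact_force: [-0.2, 0.4, -2.4]
opening: 0.306
finger_force: 20.0
clock: 16.08
tool_pos: [0.4333, 0.1364, 0.1405]
eef_rot: [0.024, 1.0, 0.0, 0.0]
contact_force: [0.4, 0.0, 0.1]
opening: 0.308
finger_force: 8.0
clock: 16.75
tool_pos: [0.4634, 0.1347, 0.1288]
eef_rot: [0.024, 1.0, -0.0, -0.001]
contact_force: [-2.5, 1.1, 1.7]
opening: 0.311
finger_force: 7.9
scene -1 0.123 39 med [-0.0008 -0.0622  0.1288] p5-95 x [-0.0057  0.0024] y [-0.0745 -0.0542]
scene 1 0.123 45 med [0.0083 0.0699 0.1288] p5-95 x [0.0017 0.0116] y [0.0591 0.0775]
scene -1 0.135 32 med [ 0.0011 -0.0672  0.1416] p5-95 x [-0.0035  0.0028] y [-0.0776 -0.0599]
scene 1 0.135 44 med [0.0086 0.0696 0.1411] p5-95 x [0.0021 0.0111] y [0.0586 0.0772]
scene -1 0.147 35 med [ 0.0013 -0.0672  0.1536] p5-95 x [-0.0013  0.0059] y [-0.0809 -0.0586]
scene 1 0.147 40 med [0.0094 0.0697 0.1535] p5-95 x [0.0045 0.0112] y [0.0584 0.077 ]
scene -1 0.159 76 med [-0.0055 -0.0699  0.1652] p5-95 x [-0.0166  0.003 ] y [-0.0785 -0.0601]
scene 1 0.159 89 med [0.0018 0.0673 0.164 ] p5-95 x [-0.0092  0.0106] y [0.0582 0.076 ]
deck z 0.0908514201374489
```

```bash
python3 -m creep '[{"grip":0.2,"tx":0,"ty":0,"tz":0,"spin":0},{"grip":0.2,"tx":0,"ty":0,"tz":0,"spin":0},{"grip":0.2,"tx":0,"ty":0,"tz":0,"spin":0},{"grip":0.2,"tx":0,"ty":0,"tz":-0.5,"spin":0},{"grip":0.2,"tx":0,"ty":0,"tz":-1.5,"spin":0},{"grip":0.2,"tx":0,"ty":0,"tz":-2.5,"spin":0},{"grip":0.2,"tx":0,"ty":0,"tz":-2.5,"spin":0},{"grip":0.2,"tx":0,"ty":0,"tz":-2,"spin":0}]'
python3 part.py scene; python3 tilt.py pics/s5.png; python3 go.py .4665 .202 .217 177.3;python3 go.py .4665 .202 .217 -2.7
python3 -c "from h import *;print(r.get_state()['q'])"
```

```text
clock: 17.47
tool_pos: [0.4644, 0.1348, 0.2212]
eef_rot: [0.024, 1.0, 0.0, 0.001]
contact_force: [1.0, 0.6, 0.0]
opening: 0.599
finger_force: 0.0
scene -1 0.123 50 med [-0.0033 -0.061   0.1283] p5-95 x [-0.013   0.0005] y [-0.0767 -0.0524]
scene 1 0.123 42 med [0.0082 0.0685 0.1291] p5-95 x [0.0038 0.0129] y [0.0577 0.077 ]
scene -1 0.135 55 med [-0.0029 -0.0603  0.1427] p5-95 x [-0.0157  0.0004] y [-0.0738 -0.0528]
scene 1 0.135 48 med [0.0088 0.07   0.1414] p5-95 x [0.0015 0.0118] y [0.059  0.0774]
scene -1 0.147 46 med [-0.0025 -0.0619  0.1544] p5-95 x [-0.0122  0.0007] y [-0.0747 -0.0529]
scene 1 0.147 41 med [0.0085 0.07   0.153 ] p5-95 x [0.0035 0.0111] y [0.0586 0.0772]
scene -1 0.159 88 med [-0.0059 -0.0638  0.1691] p5-95 x [-0.0239  0.0002] y [-0.0766 -0.0534]
scene 1 0.159 87 med [0.0052 0.0677 0.1687] p5-95 x [-0.0092  0.0112] y [0.0576 0.0767]
scene -1 0.171 49 med [-0.0121 -0.0663  0.1717] p5-95 x [-0.0237 -0.0034] y [-0.0765 -0.0545]
scene 1 0.171 24 med [0.002  0.0686 0.1717] p5-95 x [-0.0076  0.0118] y [0.0606 0.0757]
deck z 0.09672478124448594
t 17.5667 ang 87.26 spin -90.04 tx ty tz -6.64 0.28 0.54 pos [0.4662 0.1355 0.2224] F [ 0.4  0.7 -0.1] open 0.601 ff 0.0
t 17.5667 ang 87.26 spin 89.96 tx ty tz 6.64 -0.28 0.54 pos [0.4662 0.1355 0.2224] F [ 0.4  0.7 -0.1] open 0.601 ff 0.0
[-0.13173484  0.5156561  -0.37614227  1.96989777  0.28618011  0.69992161
  0.84011026]
```

View pics/s5.png

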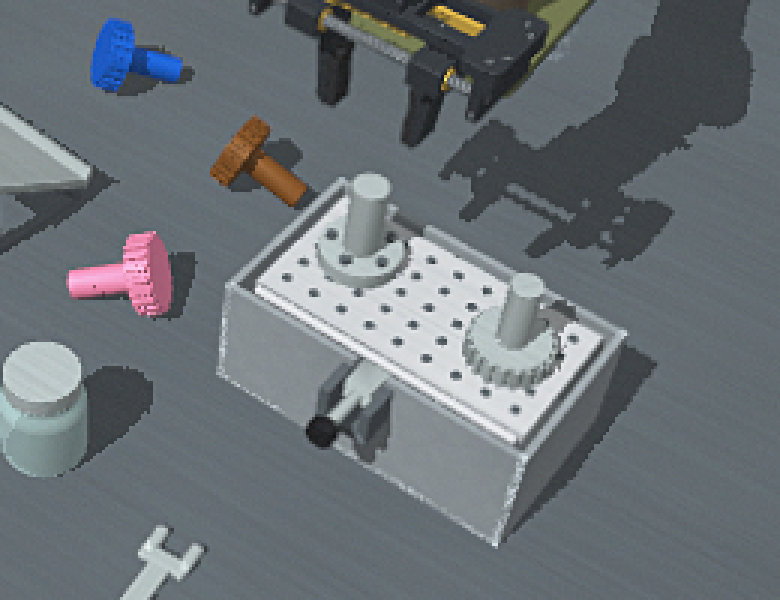

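Both parts stand upright: the hub at (365,245) and the gear at (512,345), with free deck between them. Now I'll turn the shut gripper 90° so its body clears the stems.

```bash
python3 -m creep '[{"grip":-1,"tx":0,"ty":0,"tz":0,"spin":-7},{"grip":-1,"tx":0,"ty":0,"tz":0,"spin":-7},{"grip":-1,"tx":0,"ty":0,"tz":0,"spin":-7},{"grip":-1,"tx":0,"ty":0,"tz":0,"spin":-7},{"grip":-1,"tx":0,"ty":0,"tz":0,"spin":-7},{"grip":-1,"tx":0,"ty":0,"tz":0,"spin":-7},{"grip":-1,"tx":0,"ty":0,"tz":0,"spin":-7},{"grip":-1,"tx":0,"ty":0,"tz":0,"spin":-7}]' 20
python3 -m creep '[{"grip":-1,"tx":0,"ty":0,"tz":0,"spin":-7},{"grip":-1,"tx":0,"ty":0,"tz":0,"spin":-7},{"grip":-1,"tx":0,"ty":0,"tz":0,"spin":-7},{"grip":-1,"tx":0,"ty":0,"tz":0,"spin":-7},{"grip":-1,"tx":0,"ty":0,"tz":0,"spin":-6},{"grip":-1,"tx":-1.6,"ty":0,"tz":0,"spin":0},{"grip":-1,"tx":-2,"ty":0,"tz":0,"spin":0},{"grip":-1,"tx":-2,"ty":0,"tz":0,"spin":0}]'
python3 -m creep '[{"grip":-1,"tx":-1,"ty":0,"tz":0,"spin":0},{"grip":-1,"tx":0,"ty":0,"tz":0,"spin":0},{"grip":-1,"tx":0,"ty":0,"tz":0,"spin":0}]'
python3 go.py .4665 .202 .12 177.3
```

```text
clock: 18.23
tool_pos: [0.4637, 0.1343, 0.2187]
eef_rot: [-0.451, 0.892, -0.0, -0.001]
contact_force: [1.1, 0.4, -0.9]
opening: 0.024
finger_force: 0.0
clock: 18.9
tool_pos: [0.4666, 0.1903, 0.2185]
eef_rot: [-0.69, 0.724, 0.0, -0.001]
contact_force: [0.4, 0.5, -0.0]
opening: 0.008
finger_force: 0.0
clock: 19.15
tool_pos: [0.4669, 0.2, 0.2188]
eef_rot: [-0.69, 0.723, -0.0, -0.001]
contact_force: [-0.7, -0.9, -0.1]
opening: 0.005
finger_force: 0.0
t 19.15 ang 177.33 spin 0.03 tx ty tz -0.19 0.05 9.88 pos [0.4669 0.2    0.2188] F [-0.7 -0.9 -0.1] open 0.005 ff 0.0
```

```bash
python3 -m creep '[{"grip":-1,"tx":-0.2,"ty":0,"tz":1,"spin":0},{"grip":-1,"tx":0,"ty":0,"tz":2,"spin":0},{"grip":-1,"tx":0,"ty":0,"tz":2.5,"spin":0},{"grip":-1,"tx":0,"ty":0,"tz":2.5,"spin":0},{"grip":-1,"tx":0,"ty":0,"tz":1.5,"spin":0},{"grip":-1,"tx":0,"ty":0,"tz":0.8,"spin":0},{"grip":-1,"tx":0,"ty":0,"tz":0.5,"spin":0},{"grip":-1,"tx":0,"ty":0,"tz":0,"spin":0}]'
python3 go.py .4665 .202 .07 177.3; python3 part.py scene | grep -E "0.147|deck"
```

```text
clock: 19.82
tool_pos: [0.467, 0.2018, 0.1105]
eef_rot: [-0.69, 0.724, 0.0, -0.001]
contact_force: [-1.0, -0.1, 0.5]
opening: 0.006
finger_force: 0.0
t 19.8167 ang 177.25 spin -0.05 tx ty tz -0.02 0.05 4.05 pos [0.467  0.2018 0.1105] F [-1.  -0.1  0.5] open 0.006 ff 0.0
scene 1 0.147 44 med [0.0086 0.069  0.152 ] p5-95 x [0.002  0.0116] y [0.0582 0.0768]
deck z 0.09676181382274034
```

```bash
python3 -m creep '[{"grip":-1,"tx":0,"ty":0,"tz":0.6,"spin":0},{"grip":-1,"tx":0,"ty":0,"tz":0.5,"spin":0},{"grip":-1,"tx":0,"ty":0,"tz":0.4,"spin":0},{"grip":-1,"tx":0,"ty":0,"tz":0.4,"spin":0},{"grip":-1,"tx":0,"ty":0,"tz":0.4,"spin":0},{"grip":-1,"tx":0,"ty":0,"tz":0.4,"spin":0},{"grip":-1,"tx":0,"ty":0,"tz":0.4,"spin":0},{"grip":-1,"tx":0,"ty":0,"tz":0.4,"spin":0}]'
python3 -m creep '[{"grip":-1,"tx":0,"ty":0,"tz":0.4,"spin":0},{"grip":-1,"tx":0,"ty":0,"tz":0.2,"spin":0},{"grip":-1,"tx":0,"ty":0,"tz":0,"spin":0},{"grip":-1,"tx":0,"ty":0,"tz":0,"spin":0}]'
python3 go.py .4665 .202 .07 177.3
```

```text
clock: 20.53
tool_pos: [0.4674, 0.2027, 0.0759]
eef_rot: [-0.69, 0.724, 0.0, 0.0]
contact_force: [0.4, 0.2, 0.2]
opening: 0.002
finger_force: 0.0
clock: 20.87
tool_pos: [0.4674, 0.2027, 0.0704]
eef_rot: [-0.69, 0.724, 0.0, 0.0]
contact_force: [-0.6, -0.5, 1.7]
opening: 0.007
finger_force: 1.4
t 20.8667 ang 177.29 spin -0.01 tx ty tz 0.08 0.08 0.04 pos [0.4674 0.2027 0.0704] F [-0.6 -0.5  1.7] open 0.007 ff 1.4
```

```bash
python3 - <<'E'
from h import *
from scipy.spatial.transform import Rotation as Ro
s=r.get_state(); print(s['contact_force'],s['moment'],s['joint_torque'].round(1))
c,p,d=snap('scene'); cv2.imwrite('pics/s6.png',cv2.resize(p[130:330,250:510,::-1],(780,600),interpolation=3))
P=cloud(c,d).reshape(-1,3); q=np.c_[(P[:,:2]-[.4665,.202])@[.9989,-.0471],(P[:,:2]-[.4665,.202])@[.0471,.9989],P[:,2]]
for a,b in ((-.035,-.025),(.025,.035),(-.11,-.1),(.1,.11)):
    m=(q[:,1]>a)&(q[:,1]<b)&(abs(q[:,0])<.05)&(q[:,2]<.11); print(a,m.sum(),np.percentile(q[m,2],[10,50,90]) if m.sum() else '')
E
```

```text
[-0.63581086 -0.45476014  1.7420268 ] [ 0.02856022  0.09837359 -0.01233485] [ -0.1 -46.7  -6.   -6.5   0.1  -0.   -0. ]
-0.035 34 [0.0875085  0.09030583 0.09240887]
0.025 134 [0.08850223 0.09039851 0.09259504]
-0.11 126 [0.08892956 0.09115369 0.09292982]
0.1 174 [0.08829882 0.09040831 0.09253577]
```

View pics/s6.png

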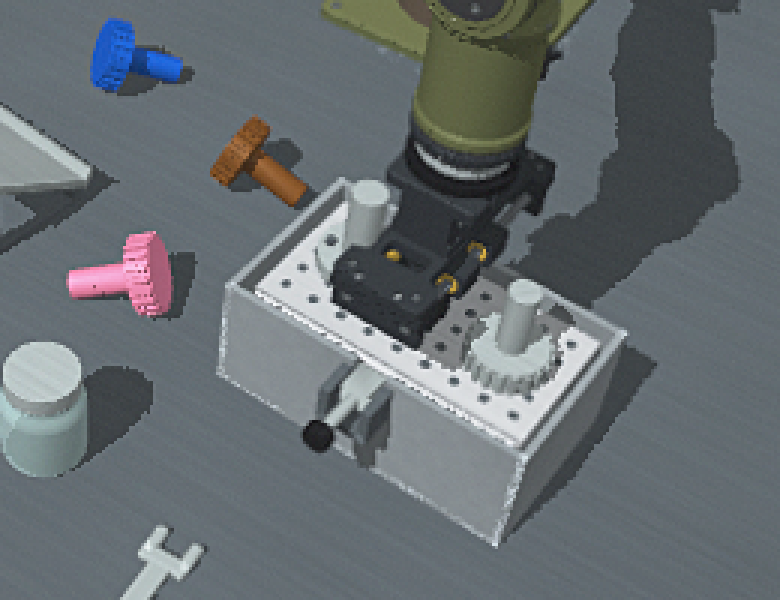

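The picture shows both parts standing, the hub at (365,235) and the gear at (512,350), with the gripper down between them. The deck has only sunk to z≈0.090 while the TCP reads 0.070, so something is touching about 20 mm above the TCP. I'll check with the wrist cloud (numbers only).

```bash
python3 - <<'E'
from h import *
X=np.array([.9989,-.0471]);Y=np.array([.0471,.9989])
for n in ('wrist','top','scene'):
    c,p,d=snap(n); E=np.array(c['extrinsics']); print(n,'cam',-E[:3,:3].T@E[:3,3],'axis',E[2,:3])
    P=cloud(c,d); q=np.dstack([(P[...,:2]-[.4665,.202])@X,(P[...,:2]-[.4665,.202])@Y,P[...,2]])
    ok=(d>0)&(abs(q[...,0])<.12)&(abs(q[...,1])<.115)&(q[...,2]<.15)
    dark=p.max(2)<90
    for x0 in np.arange(-.12,.12,.02):
        row=[]
        for y0 in np.arange(-.05,.05,.02):
            m=ok&(q[...,0]>=x0)&(q[...,0]<x0+.02)&(q[...,1]>=y0)&(q[...,1]<y0+.02)
            row.append('%4.0f/%3.0f'%(np.median(q[m][:,2])*1000,dark[m].mean()*100) if m.sum()>5 else '   -   ')
        print('%.2f'%x0,row)
E
```

```text
wrist cam [0.46285315 0.12007189 0.23763308] axis [ 0.0155507   0.31777605 -0.94803827]
-0.12 ['   -   ', '   -   ', '   -   ', '   -   ', '   -   ']
-0.10 ['   -   ', '   -   ', '   -   ', '   -   ', '   -   ']
-0.08 ['  93/ 23', '  93/ 38', '  93/ 53', '  95/ 59', '   -   ']
-0.06 ['  91/  0', '  91/  4', '  91/ 11', '  91/  0', '   -   ']
-0.04 ['   -   ', '  91/  3', '  91/ 11', '  91/  0', '   -   ']
-0.02 [' 105/  0', '  91/  3', ' 117/ 86', '  92/ 69', ' 111/  4']
0.00 ['  92/  0', '  91/  8', ' 117/ 89', '  92/ 58', ' 111/  2']
0.02 ['  91/  0', '  91/  0', '  91/  0', '  91/  0', '   -   ']
0.04 ['  91/  0', '  91/  0', '  91/  0', '  91/  0', '   -   ']
0.06 ['  94/  0', '  93/  1', '  95/  0', '  95/  8', '   -   ']
0.08 ['   -   ', '  93/ 43', '  96/  0', '  94/ 19', '   -   ']
0.10 ['   -   ', '  92/ 54', '  90/  1', '  93/ 48', '   -   ']
top cam [ 0.40940639 -0.02191838  0.98737941] axis [ 0.13604128  0.02916722 -0.99027372]
-0.12 ['   -   ', '   -   ', '   -   ', '   -   ', '   -   ']
-0.10 ['   -   ', '   -   ', '   -   ', '   -   ', '   -   ']
-0.08 ['   -   ', '   
[... 756 characters left out ...]
 ', '   -   ', '   -   ', '   -   ', '   -   ']
-0.08 ['   -   ', '   -   ', '  89/ 57', '  92/ 58', '  99/ 33']
-0.06 ['   -   ', '   -   ', '   -   ', '  90/ 15', '  91/  0']
-0.04 ['   -   ', '   -   ', '  90/  0', '  90/ 13', '  92/  0']
-0.02 ['   -   ', '   -   ', '  99/ 87', '  91/ 25', ' 110/  2']
0.00 ['   -   ', '   -   ', '  98/ 76', '  91/ 27', ' 107/  8']
0.02 ['  90/  0', '  90/  0', '  90/  4', '  90/  1', '  91/  6']
0.04 ['  90/  0', '  91/  0', '  90/  0', '  90/  0', '  90/  0']
0.06 ['  65/  0', '  92/  6', '  25/ 18', '  44/ 28', '  53/  0']
0.08 ['  -1/  5', '  68/ 19', '  72/  8', '  65/ 28', '  -0/  0']
0.10 ['  -1/  0', '   1/ 15', '   2/ 15', '   0/  8', '   0/  0']
```

```bash
python3 -m creep '[{"grip":-1,"tx":0,"ty":0,"tz":0.3,"spin":0},{"grip":-1,"tx":0,"ty":0,"tz":0.3,"spin":0},{"grip":-1,"tx":0,"ty":0,"tz":0.2,"spin":0},{"grip":-1,"tx":0,"ty":0,"tz":0,"spin":0},{"grip":-1,"tx":0,"ty":0,"tz":0,"spin":0}]'
cat > dk.py <<'E'
from h import *
c,p,d=snap('scene'); P=cloud(c,d).reshape(-1,3); q=np.c_[(P[:,:2]-[.4665,.202])@[.9989,-.0471],(P[:,:2]-[.4665,.202])@[.0471,.9989],P[:,2]]
for a,b in ((-.03,.03),(.1,.108)):
    m=(q[:,1]>a)&(q[:,1]<b)&(q[:,0]>0.03)&(q[:,0]<.045)&(q[:,2]<.11); print('deck',a,m.sum(),np.percentile(q[m,2],[20,50,80]).round(4))
for s in (-1,1):
    for lo,hi in ((.03,.045),(.05,.065)):
        z0=np.median(q[m,2]); w=q[(q[:,2]>z0+lo)&(q[:,2]<z0+hi)&(abs(q[:,1]*s-.066)<.022)&(abs(q[:,0])<.035)]
        print('stem',s,lo,len(w),np.median(w,0).round(4) if len(w) else '')
E
python3 dk.py; python3 go.py .4665 .202 .07 177.3
```

```text
clock: 21.48
tool_pos: [0.4674, 0.2027, 0.0625]
eef_rot: [-0.69, 0.724, -0.0, 0.0]
contact_force: [-1.3, -0.4, 5.0]
opening: 0.006
finger_force: 2.5
deck -0.03 129 [0.0813 0.0825 0.0838]
deck 0.1 24 [0.0821 0.0833 0.0851]
stem -1 0.03 53 [-0.0029 -0.0618  0.1223]
stem -1 0.05 66 [-0.0033 -0.0611  0.1402]
stem 1 0.03 53 [0.0088 0.0702 0.121 ]
stem 1 0.05 59 [0.0085 0.0705 0.1403]
t 21.5333 ang 177.29 spin -0.01 tx ty tz 0.07 0.08 -0.75 pos [0.4674 0.2027 0.0625] F [-1.1 -0.5  5.6] open 0.003 ff 2.6
```

The deck follows one-to-one and both parts are steady. Pushing 12 mm more and holding.

```bash
python3 -m creep '[{"grip":-1,"tx":0,"ty":0,"tz":0.3,"spin":0},{"grip":-1,"tx":0,"ty":0,"tz":0.3,"spin":0},{"grip":-1,"tx":0,"ty":0,"tz":0.3,"spin":0},{"grip":-1,"tx":0,"ty":0,"tz":0.3,"spin":0},{"grip":-1,"tx":0,"ty":0,"tz":0.1,"spin":0},{"grip":-1,"tx":0,"ty":0,"tz":0,"spin":0},{"grip":-1,"tx":0,"ty":0,"tz":0,"spin":0},{"grip":-1,"tx":0,"ty":0,"tz":0,"spin":0}]'
python3 -m creep '[{"grip":-1,"tx":0,"ty":0,"tz":0,"spin":0},{"grip":-1,"tx":0,"ty":0,"tz":0,"spin":0},{"grip":-1,"tx":0,"ty":0,"tz":0,"spin":0},{"grip":-1,"tx":0,"ty":0,"tz":0,"spin":0},{"grip":-1,"tx":0,"ty":0,"tz":0,"spin":0},{"grip":-1,"tx":0,"ty":0,"tz":0,"spin":0}]'
python3 dk.py
```

```text
clock: 22.2
tool_pos: [0.4674, 0.2027, 0.05]
eef_rot: [-0.69, 0.724, -0.0, 0.0]
contact_force: [-0.8, -1.0, 10.0]
opening: 0.008
finger_force: 5.0
clock: 22.7
tool_pos: [0.4674, 0.2027, 0.0501]
eef_rot: [-0.69, 0.724, -0.0, 0.0]
contact_force: [-1.7, -0.9, 9.8]
opening: 0.003
finger_force: 5.0
deck -0.03 107 [0.0687 0.0701 0.0718]
deck 0.1 18 [0.0684 0.07   0.0715]
stem -1 0.03 58 [-0.0034 -0.0629  0.1085]
stem -1 0.05 68 [-0.0035 -0.0597  0.1279]
stem 1 0.03 52 [0.0083 0.0699 0.1086]
stem 1 0.05 55 [0.0088 0.0685 0.1274]
```

```bash
python3 -m creep '[{"grip":-1,"tx":0,"ty":0,"tz":-0.2,"spin":0},{"grip":-1,"tx":0,"ty":0,"tz":-0.2,"spin":0},{"grip":-1,"tx":0,"ty":0,"tz":-0.2,"spin":0},{"grip":-1,"tx":0,"ty":0,"tz":-0.2,"spin":0},{"grip":-1,"tx":0,"ty":0,"tz":-0.3,"spin":0},{"grip":-1,"tx":0,"ty":0,"tz":-0.3,"spin":0},{"grip":-1,"tx":0,"ty":0,"tz":0,"spin":0}]'
python3 dk.py
```

```text
clock: 23.33
tool_pos: [0.4676, 0.2027, 0.0636]
eef_rot: [-0.69, 0.724, 0.0, 0.0]
contact_force: [-0.1, 0.2, 0.1]
opening: 0.002
finger_force: 0.0
deck -0.03 144 [0.0758 0.0772 0.0785]
deck 0.1 22 [0.076  0.0775 0.0791]
stem -1 0.03 31 [-0.0032 -0.0643  0.1164]
stem -1 0.05 69 [-0.0031 -0.0601  0.135 ]
stem 1 0.03 55 [0.009  0.069  0.1141]
stem 1 0.05 63 [0.0086 0.0698 0.1352]
```

The deck rests at 0.077 (27.5 mm down) with no tool force, so it is latched. Withdrawing straight up.

```bash
python3 -m creep '[{"grip":-1,"tx":0,"ty":0,"tz":-1,"spin":0},{"grip":-1,"tx":0,"ty":0,"tz":-2,"spin":0},{"grip":-1,"tx":0,"ty":0,"tz":-2.5,"spin":0},{"grip":-1,"tx":0,"ty":0,"tz":-2.5,"spin":0},{"grip":-1,"tx":0,"ty":0,"tz":-2.5,"spin":0},{"grip":-1,"tx":0,"ty":0,"tz":-2.5,"spin":0},{"grip":-1,"tx":0,"ty":0,"tz":-2,"spin":0},{"grip":-1,"tx":0,"ty":0,"tz":-1,"spin":0}]'
python3 -m creep '[{"grip":-1,"tx":0,"ty":0,"tz":0,"spin":0},{"grip":-1,"tx":0,"ty":0,"tz":0,"spin":0},{"grip":-1,"tx":0,"ty":0,"tz":0,"spin":0},{"grip":-1,"tx":0,"ty":0,"tz":0,"spin":0}]'
python3 dk.py && python3 -c "
from plant import workorder
print(workorder.finish_job())"
```

```text
clock: 24.05
tool_pos: [0.4679, 0.2035, 0.2261]
eef_rot: [-0.69, 0.724, -0.0, 0.002]
contact_force: [0.2, 0.3, -0.1]
opening: 0.005
finger_force: 0.0
clock: 24.38
tool_pos: [0.4666, 0.202, 0.222]
eef_rot: [-0.69, 0.724, 0.0, -0.001]
contact_force: [0.7, 0.3, -0.4]
opening: 0.006
finger_force: 0.0
deck -0.03 147 [0.0762 0.0775 0.0787]
deck 0.1 22 [0.0763 0.0773 0.0786]
stem -1 0.03 63 [-0.003  -0.0607  0.1156]
stem -1 0.05 61 [-0.0036 -0.0611  0.1351]
stem 1 0.03 54 [0.0086 0.0701 0.1147]
stem 1 0.05 55 [0.0084 0.0708 0.1352]
the job is handed in; nothing more can be done
None
```

I handed the job in at about 24 s: hub and gear stand upright on the deck, which stays down at about 27.5 mm (the latched depth) with the gripper clear, but no verdict came back.

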